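# Gauge the slice gap of a cheese cutter

## Robot

A 6-joint arm with a two-finger parallel gripper is mounted at the origin on the work surface. World frame = base frame: x ahead of the robot, y to its left, z up, the work surface at z = 0. Lengths are in m, angles in rad, forces in N, time in s.
With the tool pointing down it reaches from about 0.2 to 0.875 m from the base axis. Payload 3.4 kg.
Tool frame: the origin (TCP) lies at the very end of the fingers, on their centre line; the grasp point (between the pads) lies 19 mm behind it; z points along the fingers, y is the direction in which the jaws open and shut (so a half turn about z gives the same grasp; the last joint's range is limited). The gripper opens to 94 mm and grips with 3 to 60 N. Pads are 16 mm wide; open, the fingers measure 119 mm over their backs; the gripper's body (75 mm by 177 mm) begins 78 mm behind the grasp point.
Start: joints at [-1.298, 0.276, 1.505, -0, 1.361, -0.121], TCP at [0.221, -0.531, 0.205] pointing down, gripper open.
Joint ranges: [-2.89, 2.89], [-0.75, 2.08], [0.22, 2.7], [-1.18, 4.32], [0.11, 2.71], [-2.7, 2.7]. Speed limits (rad/s): [2.57, 2.57, 3.14, 3.14, 3.14, 3.14].

## Interface

Orientations are given as a rotation vector (axis times angle).
In Python, from station import bot, optics, workorder gives the robot as it stands. The module is installed in compiled form; this text tells all that it offers.
- The arm moves only by the shell command python3 -m handwheel 'ROWS' [OPENING] [FORCE]. ROWS is a JSON object of lists of equal length, an entry for each row: "translation": the shift along the tool's x, y, z as a fraction of full scale, a list of three; "twist": the turn about the tool's z as a fraction of full scale. A call has exactly 8 rows; each row shifts and turns the commanded pose from where the row before left it, along the tool's axes as they then stand; what a row does not reach is not made up. Full scale, the value 1, is 0.1 m for a shift and 45 degrees for a turn. A row lasts 1/10 s, in which the tool goes at most 50 mm and 8.59 degrees, less where a joint would pass 70% of its speed; a pose out of reach is approached as far as the arm can. A call with a number of a shift or a turn outside -1 to 1 is refused whole. A call with a gripper value outside its range is refused whole. OPENING is the opening, from 0 (shut) to 1 (fully open), set as the call begins (- or left out, the last holds). The fingers move at their own pace and stop on an object; FORCE is the grip in N (left out, the last holds). Time passes only in rows, so rows that do not move let the fingers close, or fill a call up. It gives the time, the measured TCP pose, the force and the opening at its end, in the units of the state.
- bot.read_state(): the state, without advancing time (a new reading comes with each control period).
- optics.snapshot(name): name is "side" or "top" or "wrist"; returns a dict with "pixels" (400x640x3 uint8, red, green, blue), "z_map" (400x640 float32, m along the optical axis (not along the pixel's ray), 0 where there is no reading), "K" (3x3 intrinsics, pixels), "origin" and "rotation" of the camera in the world. Camera axes: x right, y up, looking along -z (the intrinsics and any distortion apply to the point x, -y, -z); pixel columns grow to the right and rows downward; lengths in m; the calibration is good to about 2 mm. A picture is of the moment at which its call begins.
- workorder.job_done(): hands the job in, once; it reports no verdict.
The state is a dict: "clock": time; "qpos": joint angles; "qd": joint speeds; "tau": joint torques, N m; "eef_pos": TCP position; "ee_rot": TCP orientation; "wrist_force": force on the tool from outside, world axes, zero at the start; "moment": the same for the moment, N m; "width": finger opening in m.
Only numpy, scipy, OpenCV 4.12 (cv2) and the standard library are available. Lean on these libraries where they do the work, as an engineer would, in place of code of your own. Each camera call takes 0.05 s, during which the arm holds its last target. There are 200 camera calls.

## Task

Find the slice gap that the cheese cutter is set to, with the three stepped gauge leaves: starting from the thinnest and working up one at a time, lower each leaf upright between the cutter's two cheeks, pressing gently, never forcing it. A leaf whose upper part also goes in is too thin: hang it back on the rack and try the next. Leave the first one that binds with its tapered step between both cheeks standing there in the gap, let go of it, with the other two hanging on the rack and the goods on the counter undisturbed.

Things in the scene. Friction and masses are not known exactly. Their poses are not given: they have to be found in the camera images.
- cutter: Slab cutter, fixed, left or right of the robot, turned up to 0.35 rad: wooden foot 190 (x) x 130 (y) x 20 mm with two upright rigid steel cheeks facing each other, 60 mm long (x from -30 to +30 mm), 14 thick, flat tops 70 mm above the table. Origin on the table. The slice gap between them runs along x. The fixed cheek is on the +y side with its gap face in the plane y = 0. A folded blade lies across the +x end, 52 mm high.
- cheek_top (a point): Top edge of the fixed cheek's gap face, mid-length: 70 mm above the cutter's origin, same axes. From here the gap reaches 7 to 17 mm towards -y, to the parallel face of the other cheek, which is clamped at an unknown setting and holds its place. The edges are square, without lead-in; the gap is open 50 mm down.
- rack: Leaf rack, fixed, dark wood, on the other side of the robot: two rails along its x, 182 mm long, 24 mm apart (between y = -12 and +12 mm), tops 45 mm above the table, end blocks beyond x = -79 and +79 mm. The leaves hang between the rails, flanges resting on them, tips 10 mm above the table, about 52 mm apart in any order, their axes parallel to the rack's. Origin on the table.
- leaf_thin: Thinnest gauge leaf, loose, steel, about 110 g, on the rack. Blade 20 mm wide in x: lowest 15 mm (go part) 5 mm thick in y; then a tapered step widening over 4.3 mm of height to 10 mm (no-go part). Then a flange 30 (x) x 42 (y) x 6 mm, underside 35 mm above the tip; then the grip tab, 24 (x) x 10 (y) x 40 mm, top at 81 mm. All centred on x = y = 0; origin at the tip. Turns half round are alike.
- leaf_mid: Middle gauge leaf, loose, steel, about 110 g, on the rack. Blade 20 mm wide in x: lowest 15 mm (go part) 8.5 mm thick in y; then a tapered step widening over 4.8 mm of height to 14 mm (no-go part). Then a flange 30 (x) x 42 (y) x 6 mm, underside 35 mm above the tip; then the grip tab, 24 (x) x 14 (y) x 40 mm, top at 81 mm. All centred on x = y = 0; origin at the tip. Turns half round are alike.
- leaf_thick: Thickest gauge leaf, loose, steel, about 110 g, on the rack. Blade 20 mm wide in x: lowest 15 mm (go part) 12.5 mm thick in y; then a tapered step widening over 4.8 mm of height to 18 mm (no-go part). Then a flange 30 (x) x 42 (y) x 6 mm, underside 35 mm above the tip; then the grip tab, 24 (x) x 18 (y) x 40 mm, top at 81 mm. All centred on x = y = 0; origin at the tip. Turns half round are alike.
- box_large: bystander, loose: round wooden cheese box, 110 mm across, 45 high; origin at the centre of its underside; leave it alone
- box_small: bystander, loose: round wooden cheese box, 84 mm across, 40 high; origin at the centre of its underside; leave it alone
- box_open: bystander, loose: round wooden cheese box, 90 mm across, 38 high; origin at the centre of its underside; leave it alone
- jar: bystander, loose: glass jar with black lid, 52 mm across, 65 high; origin at the centre of its underside; leave it alone
- washed_cheese: bystander, loose: square orange-brown cheese, 85 x 85 x 35 mm; origin at the centre of its underside; leave it alone
- half_wheel: bystander, loose: block of pale cheese, 54 x 100 x 45 mm; origin at the centre of its underside; leave it alone
- spreader: bystander, loose: spatula lying flat along its own x; origin at the centre of its underside; leave it alone
Not all that is in view belongs to the job. What is shaped like the leaf_thin but green or orange is not meant.

How it is judged:
On the way, in this order (a step that is already met when the one before it is completed fails the run):
1. the thinnest leaf has been lowered at least 5 mm into the gap (x of leaf_thin in the frame of cutter between -0.03 and 0.03 m and y of leaf_thin in the frame of cutter between -0.015 and 0.001 m and z of leaf_thin in the frame of cutter between 0.03 and 0.065 m), for 0.02 s.
2. the thinnest leaf has come to rest on its step in the gap, or, that one being too thin, the middle leaf has been lowered at least 5 mm into the gap ((((x of leaf_thin in the frame of cutter between -0.03 and 0.03 m and y of leaf_thin in the frame of cutter between -0.015 and 0.001 m and z of leaf_thin in the frame of cutter between 0.048 and 0.0555 m) and (linear speed of leaf_thin below 0.01 m/s and angle between leaf_thin's own z axis and vertical below 0.1 rad)) or (x of leaf_mid in the frame of cutter between -0.03 and 0.03 m and y of leaf_mid in the frame of cutter between -0.015 and 0.001 m and z of leaf_mid in the frame of cutter between 0.03 and 0.065 m))), for 0.1 s.
At the end, for the whole second after the job is handed in: one leaf stands by itself in the gap, at rest, upright within 0.1 rad, its tip 14.5 to 22 mm below the cheek tops (stopped by its tapered step, which is 15 to 20 mm up); the other two hang on the rack between its end blocks by their flanges, upright and at rest (((((x of leaf_thin in the frame of cutter between -0.03 and 0.03 m and y of leaf_thin in the frame of cutter between -0.015 and 0.001 m and z of leaf_thin in the frame of cutter between 0.048 and 0.0555 m) and (linear speed of leaf_thin below 0.01 m/s and angle between leaf_thin's own z axis and vertical below 0.1 rad)) and contact force between leaf_thin and the fingers below 0.05 N and (x of leaf_mid in the frame of rack between -0.08 and 0.08 m and y of leaf_mid in the frame of rack between -0.012 and 0.012 m and z of leaf_mid in the frame of rack between 0.005 and 0.016 m and (linear speed of leaf_mid below 0.01 m/s and angle between leaf_mid's own z axis and vertical below 0.1 rad)) and (x of leaf_thick in the frame of rack between -0.08 and 0.08 m and y of leaf_thick in the frame of rack between -0.012 and 0.012 m and z of leaf_thick in the frame of rack between 0.005 and 0.016 m and (linear speed of leaf_thick below 0.01 m/s and angle between leaf_thick's own z axis and vertical below 0.1 rad))) or (((x of leaf_mid in the frame of cutter between -0.03 and 0.03 m and y of leaf_mid in the frame of cutter between -0.015 and 0.001 m and z of leaf_mid in the frame of cutter between 0.048 and 0.0555 m) and (linear speed of leaf_mid below 0.01 m/s and angle between leaf_mid's own z axis and vertical below 0.1 rad)) and contact force between leaf_mid and the fingers below 0.05 N and (x of leaf_thin in the frame of rack between -0.08 and 0.08 m and y of leaf_thin in the frame of rack between -0.012 and 0.012 m and z of leaf_thin in the frame of rack between 0.005 and 0.016 m and (linear speed of leaf_thin below 0.01 m/s and angle between leaf_thin's own z axis and vertical below 0.1 rad)) and (x of leaf_thick in the frame of rack between -0.08 and 0.08 m and y of leaf_thick in the frame of rack between -0.012 and 0.012 m and z of leaf_thick in the frame of rack between 0.005 and 0.016 m and (linear speed of leaf_thick below 0.01 m/s and angle between leaf_thick's own z axis and vertical below 0.1 rad))) or (((x of leaf_thick in the frame of cutter between -0.03 and 0.03 m and y of leaf_thick in the frame of cutter between -0.015 and 0.001 m and z of leaf_thick in the frame of cutter between 0.048 and 0.0555 m) and (linear speed of leaf_thick below 0.01 m/s and angle between leaf_thick's own z axis and vertical below 0.1 rad)) and contact force between leaf_thick and the fingers below 0.05 N and (x of leaf_thin in the frame of rack between -0.08 and 0.08 m and y of leaf_thin in the frame of rack between -0.012 and 0.012 m and z of leaf_thin in the frame of rack between 0.005 and 0.016 m and (linear speed of leaf_thin below 0.01 m/s and angle between leaf_thin's own z axis and vertical below 0.1 rad)) and (x of leaf_mid in the frame of rack between -0.08 and 0.08 m and y of leaf_mid in the frame of rack between -0.012 and 0.012 m and z of leaf_mid in the frame of rack between 0.005 and 0.016 m and (linear speed of leaf_mid below 0.01 m/s and angle between leaf_mid's own z axis and vertical below 0.1 rad))))); the robot touches nothing.
It fails at once if a leaf is forced: more than 25 N against the cutter (contact force between any of leaf_thin, leaf_mid, leaf_thick and cutter above 25 N).
It fails at once if a leaf is pushed over or knocked out of upright by more than 0.6 rad (angle between any of leaf_thin, leaf_mid, leaf_thick's own z axis and vertical above 0.6 rad).
It fails at once if another thing on the counter is moved more than 25 mm (distance of any of box_large, box_small, box_open, jar, washed_cheese, half_wheel, spreader from where it was at the start of the episode above 0.025 m).
It also fails if it takes over 72 s, if anything falls off the work surface, if the arm or the gripper's body presses on something with over 40 N, if the wrist force passes 120 N, or if a joint passes its speed limit or range.

## Working session

There is one attempt and no reset: what is moved stays moved. The work goes in short steps, Python scripts to look and compute and a shell command to move; the robot and the scene stay as the last step left them, time stands still between calls to the robot, and variables do not carry over. Pictures are saved under pics/ and viewed, about 8 in all and at most 12, crops included, and the job is handed in when it is done.

```bash
mkdir -p pics
cat > h.py <<'E'
import numpy as np, cv2
from station import bot, optics, workorder
from scipy.spatial.transform import Rotation as R
def snap(n):
    s=optics.snapshot(n); return s
def world(s):
    K=s["K"]; z=s["z_map"]; v,u=np.mgrid[0:z.shape[0],0:z.shape[1]]
    p=np.stack([(u-K[0,2])/K[0,0]*z,-(v-K[1,2])/K[1,1]*z,-z],-1)
    return p@np.array(s["rotation"]).T+np.array(s["origin"])
def save(n,img,scale=1):
    cv2.imwrite("pics/"+n,cv2.resize(img[:,:,::-1],None,fx=scale,fy=scale,interpolation=cv2.INTER_CUBIC))
def st():
    s=bot.read_state(); return s
E
python3 - <<'E'
from h import *
s=st(); print({k:np.round(v,3) for k,v in s.items()})
for n in ["top","side"]:
    a=snap(n); save(n+"0.png",a["pixels"]); print(n,a["K"],a["origin"],a["rotation"], a.keys())
    np.savez(n+"0.npz",**a)
E
```

```text
{'clock': np.float64(0.0), 'qpos': array([-1.298,  0.277,  1.506,  0.   ,  1.361, -0.121]), 'qd': array([-0.   , -0.001, -0.   ,  0.001, -0.002,  0.001]), 'tau': array([ 1.0000e-03, -4.0457e+01, -2.3723e+01,  7.0000e-02,  3.5000e-02,
       -0.0000e+00]), 'eef_pos': array([ 0.22 , -0.53 ,  0.205]), 'ee_rot': array([-3.079, -0.614,  0.   ]), 'wrist_force': array([ 0.011,  1.034, -0.313]), 'moment': array([-0.015, -0.026,  0.008]), 'width': np.float64(0.094)}
top [[474.24301314   0.         321.86648519]
 [  0.         474.24301314 200.99867033]
 [  0.           0.           1.        ]] [0.43203751 0.00603626 1.55140819] [ 0.06510472 -0.08801922 -1.54476489] dict_keys(['pixels', 'z_map', 'K', 'origin', 'rotation'])
side [[405.14914467   0.         318.01878589]
 [  0.         405.14914467 201.60429447]
 [  0.           0.           1.        ]] [0.50890649 0.84762468 0.82269179] [ 0.06449404 -1.25684319 -2.82129395] dict_keys(['pixels', 'z_map', 'K', 'origin', 'rotation'])
```

```bash
sed -i 's/return p@np.array(s\["rotation"\]).T/return p@R.from_rotvec(s["rotation"]).as_matrix().T/' h.py; ls pics
```

```text
side0.png
top0.png
```

View pics/top0.png

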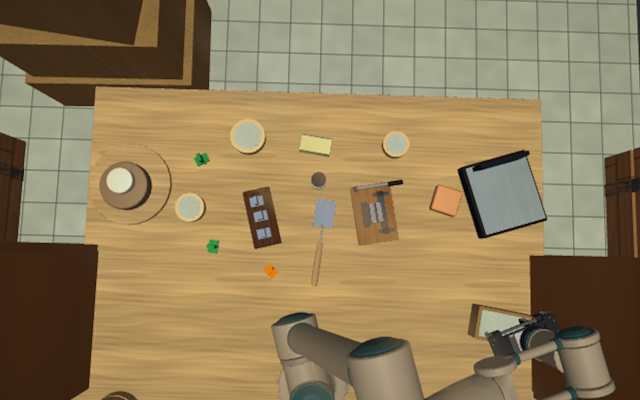

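View pics/side0.png

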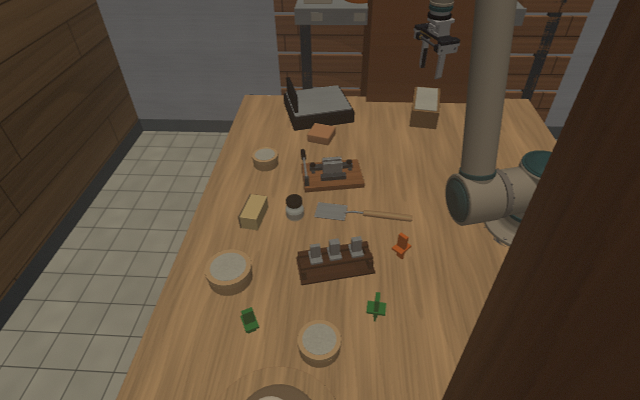

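Run:
```python
from h import *
a=dict(np.load("top0.npz")); P=world(a); im=a["pixels"]; hsv=cv2.cvtColor(im,cv2.COLOR_RGB2HSV)
print("table z",np.median(P[250:280,120:240,2]))
def rect(m,lo,hi,u0,u1,v0,v1):
    q=np.zeros(m.shape,bool); q[v0:v1,u0:u1]=1
    q&=(P[...,2]>lo)&(P[...,2]<hi)&m
    pts=P[q]; r=cv2.minAreaRect((pts[:,:2]*1000).astype(np.float32)); return len(pts),np.round(r[0],1),np.round(r[1],1),r[2],np.median(pts[:,2])
al=np.ones(im.shape[:2],bool)
print("rack",rect(al,.03,.06,240,285,183,250))
q=al
for (u0,u1,v0,v1) in [(247,268,192,208),(250,272,208,222),(254,275,226,241)]:
    print("leaf",rect(al,.07,.11,u0,u1,v0,v1), im[(v0+v1)//2,(u0+u1)//2])
print("foot",rect(al,.012,.035,345,402,180,250))
print("cheeks",rect(al,.06,.085,350,400,195,235))
for n,b in dict(large=(225,270,115,155),open_=(172,208,190,225),small=(380,412,128,160),jar=(308,330,170,190),half=(297,334,132,158),washed=(428,465,184,218),board=(460,548,150,240)).items():
    print(n,rect(al,.02,.12,*b))
```

```text
table z 0.0018309945288961238
rack (775, array([527.6, 181. ]), array([182.2,  70.5]), 14.115898132324219, np.float64(0.04743141129878925))
leaf (32, array([575.6, 194.6]), array([23.7, 10.1]), 15.682340621948242, np.float64(0.08983587050077868)) [88 88 88]
leaf (54, array([529.5, 180.6]), array([24.7, 18.4]), 14.260604858398438, np.float64(0.09111386439906644)) [144 153 168]
leaf (41, array([475.4, 167.7]), array([23.2, 14. ]), 17.344846725463867, np.float64(0.09295370404361947)) [123 130 141]
foot (1819, array([ 551. , -194.2]), array([190.1, 153. ]), 9.685199737548828, np.float64(0.021453393453868985))
cheeks (186, array([ 548.8, -182.5]), array([58.8, 37. ]), 9.61401081085205, np.float64(0.07046862625090844))
large (975, array([787.9, 232.3]), array([111.3, 110. ]), 47.13859176635742, np.float64(0.0465914375948302))
open_ (683, array([554.1, 408.4]), array([90.1, 90.3]), 89.67759704589844, np.float64(0.039907375197435035))
small (565, array([ 775.9, -248.1]), array([84.3, 85.1]), 38.91969299316406, np.float64(0.041671042456566054))
jar (216, array([646.8,   1.4]), array([46.7, 48.4]), 2.579646110534668, np.float64(0.06497063151041804))
half (551, array([767.8,  12.8]), array([100.1,  56.9]), 81.07656860351562, np.float64(0.04577069686726998))
washed (707, array([ 606.5, -421.5]), array([ 92.4, 110.3]), 71.84856414794922, np.float64(0.03531704409838654))
board (4935, array([ 618.2, -585.1]), array([240.1, 246.9]), 16.991195678710938, np.float64(0.059355774097762826))
```

Run:
```python
from h import *
s=st(); a=snap("wrist"); Rt=R.from_rotvec(s["ee_rot"])
print("tool axes",np.round(Rt.as_matrix(),3).tolist())
print("cam in tool",Rt.inv().apply(a["origin"]-s["eef_pos"]), (Rt.inv()*R.from_rotvec(a["rotation"])).as_matrix().round(3).tolist(),a["K"][0])
print(a["z_map"].min(),np.unique(a["z_map"]==0))
```

```text
tool axes [[0.923, 0.384, -0.0], [0.384, -0.923, 0.002], [0.0, -0.002, -1.0]]
cam in tool [ 0.06434816 -0.00143367 -0.17961726] [[-0.0, 0.974, 0.228], [1.0, 0.0, -0.0], [-0.0, 0.228, -0.974]] [295.80643253   0.         322.9601287 ]
0.0 [False  True]
```

```bash
cat >> h.py <<'E'
def plan(x=None,y=None,z=None,yaw=None):
    """print state + remaining move in tool-axes (after turning to yaw deg), mm and twist fraction"""
    s=st(); M=R.from_rotvec(s["ee_rot"]).as_matrix(); cy=np.degrees(np.arctan2(M[1,0],M[0,0])); p=np.array(s["eef_pos"])
    print("t %.2f"%s["clock"],"p",np.round(p*1000,2),"yaw %.2f"%cy,"tilt",M[:2,2].round(4),"F",np.round(s["wrist_force"],2),"w %.2f"%(s["width"]*1000),"q",np.round(s["qpos"],2))
    if x is None: return
    yw=cy if yaw is None else yaw; a=np.radians(yw); d=np.array([x,y,z])-p*1000
    print("tool mm",np.round([d[0]*np.cos(a)+d[1]*np.sin(a),d[0]*np.sin(a)-d[1]*np.cos(a),-d[2]],2),"twist frac %.4f"%((cy-yw)/45))
E
python3 -m handwheel '{"translation":[[0,0,0],[0,0,0],[0.273,-0.206,0.06],[0.273,-0.206,0.06],[0.273,-0.206,0.06],[0.273,-0.206,0.06],[0.273,-0.206,0.06],[0.273,-0.206,0.06]],"twist":[0.144,0.144,0,0,0,0,0,0]}' 1
python3 -m handwheel '{"translation":[[0.273,-0.206,0.06],[0.273,-0.206,0.06],[0.273,-0.206,0.06],[0.273,-0.206,0.06],[0.273,-0.206,0.06],[0.273,-0.206,0.06],[0.273,-0.206,0.06],[0.273,-0.206,0.06]],"twist":[0,0,0,0,0,0,0,0]}'
python3 - <<'E'
from h import *
plan(549,-182,120,9.6)
a=snap("wrist"); save("wc0.png",a["pixels"]); np.savez("wc0.npz",**a)
E
```

```text
clock: 0.95
eef_pos: [0.3622, -0.3806, 0.169]
ee_rot: [-3.13, -0.263, 0.0]
wrist_force: [0.7, -0.5, -0.6]
width: 0.0942
clock: 1.75
eef_pos: [0.55, -0.1817, 0.121]
ee_rot: [-3.13, -0.263, 0.001]
wrist_force: [0.4, -0.8, -0.2]
width: 0.0943
t 1.75 p [ 550.04 -181.69  120.97] yaw 9.61 tilt [-0.0005  0.    ] F [ 0.39 -0.8  -0.22] w 94.34 q [-0.44  0.34  1.63 -0.    1.17  0.96]
tool mm [-1.08  0.13  0.97] twist frac 0.0002
```

View pics/wc0.png

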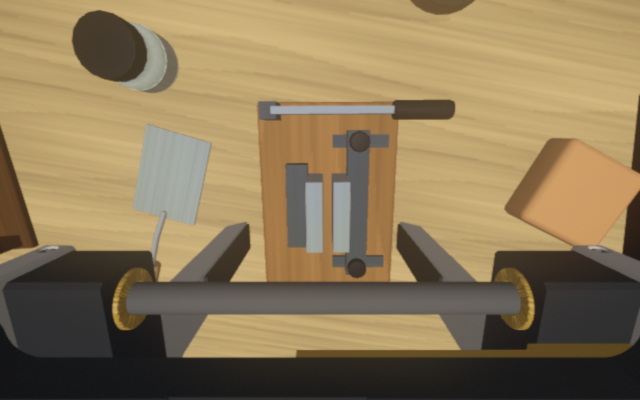

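```bash
cat >> h.py <<'E'
def ray(s,u,v,zp):
    """pixel -> world point on plane z=zp"""
    K=s["K"]; M=R.from_rotvec(s["rotation"]).as_matrix()
    d=np.stack([(np.asarray(u)-K[0,2])/K[0,0],-(np.asarray(v)-K[1,2])/K[1,1],-np.ones_like(np.asarray(u,float))],-1)@M.T
    o=np.array(s["origin"]); return o+d*((zp-o[2])/d[...,2])[...,None]
def cutter(s,uc=None):
    """edges of both cheeks' tops by fitting mask edges subpixel; returns dict"""
    P=world(s); m=(P[...,2]>.062)&(P[...,2]<.08); n,l,stt,c=cv2.connectedComponentsWithStats(m.astype(np.uint8))
    out=[]
    for i in range(1,n):
        if stt[i,4]>500:
            v,u=np.nonzero(l==i); out.append((stt[i].tolist(),np.median(P[l==i][:,2]))) 
    return out
E
python3 - <<'E'
from h import *
a=dict(np.load("wc0.npz")); print(cutter(a)); g=cv2.cvtColor(a["pixels"],cv2.COLOR_RGB2GRAY)
P=world(a)
for v in (190,215,240): print(v,g[v,298:358].tolist())
print((P[215,298:358,2]*1000).round(0).astype(int).tolist())
E
```

```text
[([71, 10, 68, 70, 3543], np.float64(0.0654220272106587)), ([305, 181, 18, 72, 1244], np.float64(0.07024212445342062)), ([332, 180, 18, 73, 1268], np.float64(0.07028621144342345))]
190 [98, 98, 98, 97, 97, 97, 97, 137, 162, 164, 166, 166, 166, 165, 166, 165, 165, 164, 163, 163, 164, 163, 163, 157, 135, 123, 130, 132, 132, 132, 132, 133, 133, 116, 98, 132, 158, 164, 165, 166, 165, 165, 166, 165, 164, 164, 162, 162, 163, 163, 162, 154, 123, 92, 93, 93, 93, 93, 93, 92]
215 [97, 98, 98, 96, 97, 97, 98, 114, 146, 162, 164, 165, 166, 167, 166, 166, 165, 163, 163, 162, 163, 164, 163, 159, 139, 125, 128, 130, 130, 130, 130, 131, 131, 115, 99, 135, 160, 164, 164, 165, 166, 167, 166, 165, 164, 163, 163, 163, 163, 163, 162, 146, 115, 96, 94, 93, 93, 93, 93, 92]
240 [96, 96, 97, 97, 96, 96, 94, 95, 133, 159, 163, 165, 165, 166, 167, 166, 165, 164, 164, 163, 163, 163, 164, 161, 145, 128, 127, 127, 128, 128, 129, 130, 130, 123, 111, 137, 159, 163, 165, 165, 166, 166, 166, 165, 163, 163, 163, 162, 162, 162, 158, 129, 95, 92, 92, 92, 93, 93, 92, 92]
[301, 34, 35, 36, 34, 34, 34, 70, 70, 70, 301, 70, 70, 69, 70, 71, 71, 69, 71, 71, 70, 70, 70, 70, 70, 21, 21, 21, 21, 21, 21, 21, 20, 40, 69, 71, 71, 69, 69, 71, 69, 71, 70, 70, 70, 71, 71, 69, 71, 70, 71, 71, 33, 33, 31, 32, 33, 32, 34, 33]
```

```bash
cat >> h.py <<'E'
def gap(s,zt=0.070):
    """image edges of the two cheek gap faces -> world lines at zt"""
    P=world(s); m=((P[...,2]>.062)&(P[...,2]<.078)).astype(np.uint8); n,l,stt,c=cv2.connectedComponentsWithStats(m)
    b=sorted([stt[i] for i in range(1,n) if stt[i,4]>600 and np.linalg.norm(P[l==i].mean(0)[:2]-[.549,-.182])<.04],key=lambda q:q[0])
    g=cv2.GaussianBlur(s["pixels"],(1,1),0).max(2).astype(float); A=[];B=[];OL=[];OR=[]
    v0=max(b[0][1],b[1][1])+6; v1=min(b[0][1]+b[0][3],b[1][1]+b[1][3])-6
    def cross(row,u0,du):   # walk from inside cheek outward to half contrast
        hi=row[u0]; u=u0
        while row[u]>0.88*hi: u+=du
        t=0.88*hi; return u-du*(t-row[u])/(row[u-du]-row[u])
    for v in range(v0,v1):
        cl=b[0][0]+b[0][2]//2; cr=b[1][0]+b[1][2]//2
        A.append((cross(g[v],cl,1),v));B.append((cross(g[v],cr,-1),v));OL.append((cross(g[v],cl,-1),v));OR.append((cross(g[v],cr,1),v))
    L=[]
    for e in (OL,A,B,OR):
        e=np.array(e); p=np.polyfit(e[:,1],e[:,0],1); r=np.abs(np.polyval(p,e[:,1])-e[:,0]); e=e[r<2*np.median(r)+.1]; p=np.polyfit(e[:,1],e[:,0],1)
        vv=np.array([v0,v1]); L.append(ray(s,np.polyval(p,vv),vv.astype(float),zt)[:,:2]*1000)
    yaw=[np.degrees(np.arctan2(*(q[0]-q[1])[::-1])) for q in L]; a=np.radians(np.mean(yaw)); nrm=np.array([-np.sin(a),np.cos(a)])
    off=[q.mean(0)@nrm for q in L]; mid=(L[1].mean(0)+L[2].mean(0))/2
    print("yaws",np.round(yaw,2),"offs",np.round(off,2),"cheek/gap/cheek",np.round(-np.diff(off),2))
    q=np.nonzero(m&np.isin(l,[i for i in range(1,n) if any((stt[i]==x).all() for x in b)])); X=P[q][:,:2]*1000@[np.cos(a),np.sin(a)]
    xc=(np.percentile(X,1)+np.percentile(X,99))/2; yc=(off[1]+off[2])/2
    print("x extent",np.percentile(X,99)-np.percentile(X,1),"gap centre",np.round(xc*np.array([np.cos(a),np.sin(a)])+yc*nrm,2),"yaw",np.degrees(a).round(2))
E
python3 - <<'E'
from h import *
gap(dict(np.load("wc0.npz")))
plan(576-65*0,194.6,170,14.1)
E
```

```text
yaws [10.1  21.32  9.82  9.53] offs [-283.07 -298.59 -305.29 -317.86] cheek/gap/cheek [15.52  6.71 12.56]
x extent 59.2101001152526 gap centre [ 545.81 -186.58] yaw 12.69
t 1.80 p [ 553.24 -177.69  119.98] yaw 9.71 tilt [0.0022 0.0042] F [ 1.77  2.01 -0.4 ] w 93.78 q [-0.43  0.34  1.63  0.01  1.17  0.97]
tool mm [ 112.77 -355.53  -50.02] twist frac -0.0976
```

```bash
sed -i 's/g=cv2.GaussianBlur(s\["pixels"\],(1,1),0).max(2)/g=s["pixels"].min(2)/' h.py
python3 -m handwheel '{"translation":[[0,0,0],[0,0,0],[0,0,0],[0,0,0],[0,0,0],[0,0,0],[0,0,0],[0,0,0]],"twist":[0,0,0,0,0,0,0,0]}'
python3 - <<'E'
from h import *
gap(dict(np.load("wc0.npz")))
plan()
a=snap("wrist"); np.savez("wc1.npz",**a); gap(a)
g=a["pixels"].min(2); print(g[215,298:358].tolist())
plan(576,194.6,130,14.1)
E
```

```text
clock: 2.6
eef_pos: [0.5493, -0.183, 0.1215]
ee_rot: [3.13, 0.263, 0.0]
wrist_force: [0.7, -0.1, 0.6]
width: 0.094
yaws [10.23  9.71  9.99  9.35] offs [-257.97 -270.66 -280.24 -292.9 ] cheek/gap/cheek [12.69  9.58 12.66]
x extent 59.09509086028447 gap centre [ 545.27 -185.17] yaw 9.82
t 2.60 p [ 549.29 -183.05  121.53] yaw 9.59 tilt [ 0.0001 -0.0001] F [ 0.65 -0.15  0.6 ] w 94.05 q [-0.44  0.34  1.63 -0.    1.17  0.96]
yaws [9.97 9.56 9.97 9.97] offs [-258.41 -271.24 -280.42 -293.32] cheek/gap/cheek [12.83  9.19 12.9 ]
x extent 58.90153285809458 gap centre [ 545.41 -185.11] yaw 9.87
[96, 97, 95, 95, 95, 95, 135, 161, 160, 161, 161, 162, 162, 162, 162, 160, 159, 159, 158, 159, 160, 160, 151, 115, 81, 76, 76, 75, 75, 76, 77, 78, 86, 126, 156, 160, 160, 161, 162, 162, 162, 162, 161, 159, 158, 159, 159, 159, 159, 151, 119, 91, 93, 93, 92, 92, 92, 92, 92, 92]
t 2.65 p [ 549.33 -183.    121.5 ] yaw 9.60 tilt [ 0.0001 -0.0001] F [-1.24 -1.05 -0.46] w 94.19 q [-0.44  0.34  1.63 -0.    1.17  0.96]
tool mm [ 117.86 -359.72   -8.5 ] twist frac -0.1001
```

```bash
python3 -m handwheel '{"translation":[[0,0,0],[0.131,-0.4,-0.022],[0.131,-0.4,-0.022],[0.131,-0.4,-0.022],[0.131,-0.4,-0.022],[0.131,-0.4,-0.022],[0.131,-0.4,-0.022],[0.131,-0.4,-0.022]],"twist":[-0.1,0,0,0,0,0,0,0]}'
python3 -m handwheel '{"translation":[[0.131,-0.4,-0.022],[0.131,-0.4,-0.022],[0,0,0],[0,0,0],[0,0,0],[0,0,0],[0,0,0],[0,0,0]],"twist":[0,0,0,0,0,0,0,0]}'
python3 - <<'E'
from h import *
a=snap("wrist"); np.savez("wr0.npz",**a); save("wr0.png",a["pixels"])
P=world(a); m=((P[...,2]>.082)&(P[...,2]<.1)).astype(np.uint8); n,l,s,c=cv2.connectedComponentsWithStats(m)
for i in range(1,n):
    if s[i,4]>100:
        r=cv2.minAreaRect((P[l==i][:,:2]*1000).astype(np.float32)); print(s[i].tolist(),np.round(r[0],1),np.round(r[1],1),round(r[2],1),np.median(P[l==i][:,2]))
plan(576,194.6,130,14.1)
E
```

```text
clock: 3.45
eef_pos: [0.57, 0.1128, 0.1371]
ee_rot: [3.118, 0.386, 0.001]
wrist_force: [0.7, 0.1, -0.2]
width: 0.0942
clock: 4.25
eef_pos: [0.5761, 0.194, 0.1413]
ee_rot: [3.118, 0.383, -0.0]
wrist_force: [-0.1, -0.7, 0.5]
width: 0.0941
[319, 201, 12, 31, 368] [571.8 192.8] [24.1  9.1] 13.8 0.09129440363499712
[318, 254, 21, 28, 558] [527.5 178.6] [21.2 17.2] 13.6 0.09106450383969399
[319, 315, 15, 27, 405] [471.2 166.2] [25.7 12.6] 14.2 0.09103560037545502
t 4.30 p [576.09 194.16 141.29] yaw 14.03 tilt [ 0.     -0.0001] F [-0.24  0.25  0.21] w 94.21 q [ 0.21  0.37  1.53 -0.    1.24  1.54]
tool mm [ 0.02 -0.44 11.29] twist frac -0.0015
```

View pics/wr0.png

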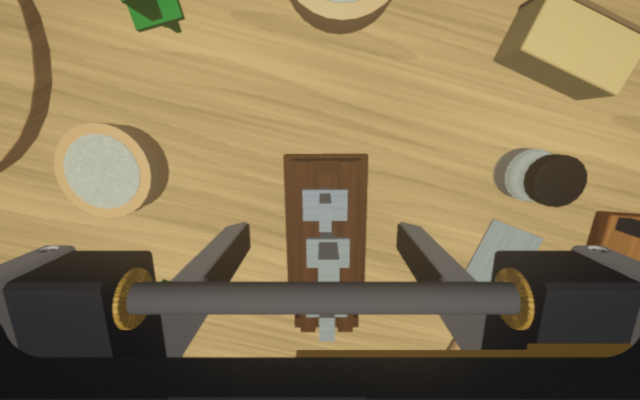

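```bash
python3 - <<'E'
from h import *
a=dict(np.load("wr0.npz")); save("wr0c.png",a["pixels"][145:345,270:390],3)
E
python3 -m handwheel '{"translation":[[-0.02,0,0.1],[0,0,0.12],[0,0,0.12],[0,0,0.12],[0,0,0.12],[0,0,0.12],[0,0,0.11],[0,0,0.02]],"twist":[0,0,0,0,0,0,0,0]}' 0.4 15
```

```text
clock: 5.1
eef_pos: [0.573, 0.1942, 0.0564]
ee_rot: [3.117, 0.386, -0.005]
wrist_force: [-1.1, 0.8, 0.2]
width: 0.0379
```

View pics/wr0c.png

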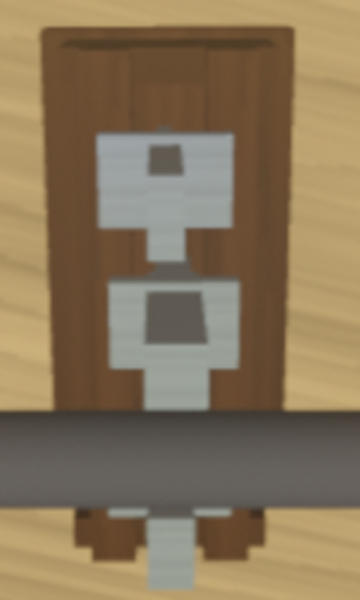

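The crop shows three grey steel leaves on the rack. The tab at px (325,205) is the narrowest, so that is leaf_thin; the one at (328,255) is thick and the one at (327,330) is mid. The green and orange look-alikes are off the rack. I'll close on the thin leaf.

```bash
python3 -m handwheel '{"translation":[[0,0,0],[0,0,0],[0,0,0],[0,0,0],[0,0,0],[0,0,0],[0,0,0],[0,0,0]],"twist":[0,0,0,0,0,0,0,0]}' 0 15
python3 - <<'E'
from h import *
plan()
a=snap("wrist"); np.savez("wg.npz",**a); save("wg.png",a["pixels"])
P=world(a); m=((P[...,2]>.082)&(P[...,2]<.1)).astype(np.uint8); n,l,s,c=cv2.connectedComponentsWithStats(m)
for i in range(1,n):
    if s[i,4]>100:
        r=cv2.minAreaRect((P[l==i][:,:2]*1000).astype(np.float32)); print(s[i].tolist(),np.round(r[0],1),np.round(r[1],1),round(r[2],1),np.median(P[l==i][:,2]))
E
```

```text
clock: 5.9
eef_pos: [0.5746, 0.1944, 0.0589]
ee_rot: [3.117, 0.386, 0.002]
wrist_force: [0.3, -1.2, 5.7]
width: 0.0098
t 5.90 p [574.61 194.36  58.87] yaw 14.11 tilt [ 0.0014 -0.0002] F [ 0.29 -1.2   5.7 ] w 9.84 q [ 0.21  0.43  1.65 -0.    1.06  1.54]
[289, 233, 68, 48, 1489] [570.7 194.7] [25.1 34.3] 14.8 0.09122774035752754
[316, 315, 25, 35, 830] [526.8 180.5] [21.3 13.9] 14.1 0.09114390414399678
```

View pics/wg.png

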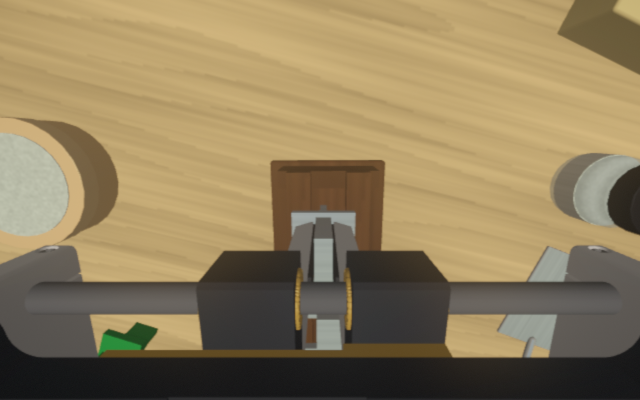

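Run:
```python
from h import *
a=dict(np.load("wg.npz")); g=a["pixels"].min(2).astype(int)
for v in (245,255,265,275): 
    r=g[v,300:350]; print(v,r.tolist())
P=world(a); print((P[260,300:350,2]*1000).astype(int).tolist())
p=np.array([574.61,194.36]); t=np.radians(14.11); ty=np.array([np.sin(t),-np.cos(t)])
for v in (245,255,265,275):
    r=g[v].astype(float); b=np.nonzero(r[300:350]>125)[0]+300; print(b.min(),b.max())
    # subpixel
    h=125; u0=b.min(); u1=b.max(); L=u0-(r[u0]-h)/(r[u0]-r[u0-1]); Rr=u1+(r[u1]-h)/(r[u1]-r[u1+1])
    W=ray(a,np.array([L,Rr]),np.array([v,v],float),.091)[:,:2]*1000; print(((W-p)@ty).round(2),((W-p)@ty).mean().round(2))
```

```text
245 [96, 96, 96, 95, 96, 96, 96, 95, 96, 94, 80, 54, 42, 67, 127, 154, 155, 156, 156, 156, 156, 156, 156, 156, 155, 156, 156, 156, 155, 155, 156, 153, 122, 65, 40, 56, 81, 95, 96, 96, 96, 96, 95, 96, 96, 96, 95, 95, 96, 95]
255 [66, 88, 95, 95, 95, 95, 95, 96, 94, 78, 51, 38, 40, 68, 130, 157, 160, 159, 159, 159, 159, 159, 159, 159, 159, 159, 159, 159, 159, 159, 159, 156, 126, 66, 40, 41, 56, 81, 94, 96, 96, 96, 96, 96, 94, 86, 64, 42, 39, 39]
265 [56, 82, 94, 95, 95, 95, 95, 93, 74, 47, 36, 36, 38, 65, 125, 150, 153, 153, 153, 153, 153, 153, 153, 153, 153, 153, 153, 153, 153, 153, 153, 151, 120, 63, 38, 37, 38, 52, 81, 94, 95, 95, 96, 96, 94, 80, 55, 40, 39, 39]
275 [44, 44, 52, 79, 94, 95, 93, 73, 46, 37, 35, 33, 37, 66, 127, 152, 154, 155, 154, 154, 155, 155, 155, 155, 155, 155, 155, 154, 154, 155, 155, 152, 124, 69, 38, 36, 36, 37, 47, 78, 93, 96, 94, 77, 54, 45, 47, 51, 51, 47]
[115, 115, 115, 116, 114, 116, 116, 116, 116, 112, 112, 113, 108, 94, 92, 90, 92, 90, 90, 91, 90, 91, 92, 90, 90, 91, 91, 90, 91, 92, 91, 91, 96, 109, 113, 111, 113, 116, 115, 115, 115, 115, 117, 115, 115, 116, 163, 167, 167, 168]
314 331
[-5.94  3.59] -1.18
314 332
[-6.01  3.69] -1.16
315 331
[-6.01  3.63] -1.19
314 331
[-6.07  3.73] -1.17
```

```bash
python3 -m handwheel '{"translation":[[0,0,-0.2],[0,0,-0.35],[0,0,-0.35],[0,0,0],[-0.08,0.33,0],[-0.093,0.37,0],[-0.093,0.37,0],[-0.093,0.37,0]],"twist":[0,0,0,0.096,0,0,0,0]}'
python3 -m handwheel '{"translation":[[-0.093,0.37,0],[-0.093,0.37,0],[-0.093,0.37,0],[-0.093,0.37,0],[-0.093,0.37,0],[-0.093,0.37,0.04],[-0.013,0.04,0.05],[0,0,0]],"twist":[0,0,0,0,0,0,0,0]}'
python3 -m handwheel '{"translation":[[0,0,0],[0,0,0],[0,0,0],[0,0,0],[0,0,0],[0,0,0],[0,0,0],[0,0,0]],"twist":[0,0,0,0,0,0,0,0]}'
python3 - <<'E'
from h import *
plan(545.6,-186.3,125,9.8)
a=snap("wrist"); np.savez("wh.npz",**a); save("wh.png",a["pixels"][130:330,220:440],3)
b=snap("side"); np.savez("sh.npz",**b); save("sh.png",b["pixels"][110:210,270:400],6)
E
```

```text
clock: 6.75
eef_pos: [0.5621, 0.0458, 0.1473]
ee_rot: [-3.129, -0.269, 0.003]
wrist_force: [0.8, 0.1, -1.5]
width: 0.0101
clock: 7.55
eef_pos: [0.5441, -0.186, 0.1376]
ee_rot: [-3.128, -0.264, 0.004]
wrist_force: [-1.0, 1.3, -2.0]
width: 0.0103
clock: 8.35
eef_pos: [0.5453, -0.1859, 0.1393]
ee_rot: [3.13, 0.268, 0.0]
wrist_force: [0.9, 0.7, -0.7]
width: 0.0098
t 8.35 p [ 545.29 -185.95  139.28] yaw 9.78 tilt [ 0.0001 -0.0001] F [ 0.92  0.67 -0.66] w 9.76 q [-0.45  0.32  1.61 -0.    1.21  0.95]
tool mm [ 0.24  0.4  14.28] twist frac -0.0004
```

View pics/wh.png

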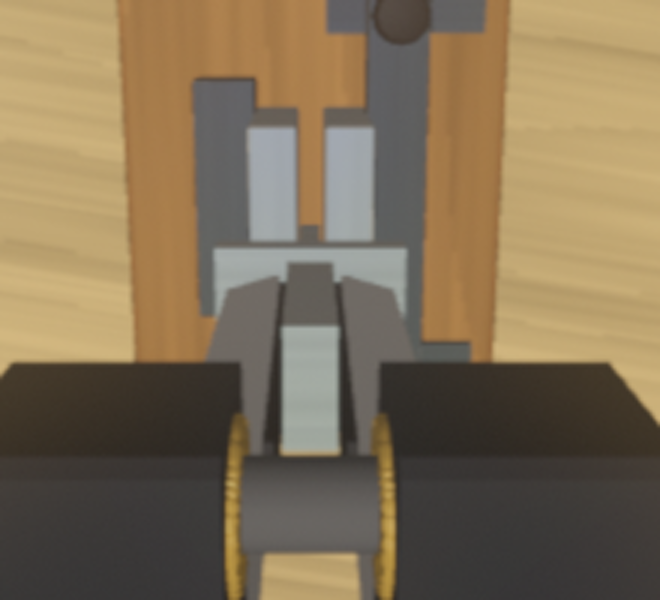

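```bash
python3 -m handwheel '{"translation":[[0.003,0.004,0.03],[0,0,0.03],[0,0,0.03],[0,0,0.03],[0,0,0.03],[0,0,0.02],[0,0,0],[0,0,0]],"twist":[0,0,0,0,0,0,0,0]}' 0 12
python3 -m handwheel '{"translation":[[0,0,0.005],[0,0,0.01],[0,0,0.01],[0,0,0.01],[0,0,0.01],[0,0,0.01],[0,0,0.005],[0,0,0]],"twist":[0,0,0,0,0,0,0,0]}'
python3 - <<'E'
from h import *
plan(545.6,-186.3,102,9.8)
E
```

```text
clock: 9.25
eef_pos: [0.5457, -0.1863, 0.1223]
ee_rot: [3.13, 0.268, 0.0]
wrist_force: [-0.0, -0.2, -1.7]
width: 0.0101
clock: 10.05
eef_pos: [0.5456, -0.1863, 0.1161]
ee_rot: [-3.13, -0.268, 0.0]
wrist_force: [-0.2, -0.2, -1.4]
width: 0.0102
t 10.05 p [ 545.57 -186.28  116.14] yaw 9.78 tilt [-0.0002 -0.    ] F [-0.2  -0.23 -1.45] w 10.17 q [-0.45  0.34  1.64 -0.    1.16  0.95]
tool mm [ 0.02  0.02 14.14] twist frac -0.0004
```

```bash
python3 -m handwheel '{"translation":[[0,0,0.01],[0,0,0.01],[0,0,0.01],[0,0,0.01],[0,0,0.01],[0,0,0.01],[0,0,0.01],[0,0,0]],"twist":[0,0,0,0,0,0,0,0]}'
python3 -m handwheel '{"translation":[[0,0,0.005],[0,0,0.005],[0,0,0.005],[0,0,0.005],[0,0,0.005],[0,0,0.005],[0,0,0],[0,0,0]],"twist":[0,0,0,0,0,0,0,0]}'
python3 - <<'E'
from h import *
plan(545.6,-186.3,102,9.8)
E
```

```text
clock: 10.85
eef_pos: [0.5455, -0.1862, 0.1091]
ee_rot: [-3.13, -0.268, 0.0]
wrist_force: [-0.1, -0.8, -1.6]
width: 0.0096
clock: 11.65
eef_pos: [0.5456, -0.1863, 0.1063]
ee_rot: [3.13, 0.268, 0.0]
wrist_force: [-0.1, -0.0, -1.2]
width: 0.01
t 11.65 p [ 545.64 -186.3   106.27] yaw 9.78 tilt [ 0.     -0.0001] F [-0.07 -0.03 -1.2 ] w 9.98 q [-0.45  0.35  1.66 -0.    1.14  0.95]
tool mm [-0.04 -0.01  4.27] twist frac -0.0004
```

```bash
for i in 1 2; do python3 -m handwheel '{"translation":[[0,0,0.003],[0,0,0.003],[0,0,0.003],[0,0,0.003],[0,0,0.003],[0,0,0.003],[0,0,0.002],[0,0,0]],"twist":[0,0,0,0,0,0,0,0]}' 0 6; done
python3 - <<'E'
from h import *
plan(545.6,-186.3,102,9.8)
E
```

```text
clock: 12.45
eef_pos: [0.5456, -0.1863, 0.1042]
ee_rot: [3.13, 0.268, -0.0]
wrist_force: [-0.5, 1.0, -1.5]
width: 0.0099
clock: 13.25
eef_pos: [0.5456, -0.1863, 0.1022]
ee_rot: [3.13, 0.268, -0.0]
wrist_force: [0.1, -0.2, -1.4]
width: 0.0101
t 13.25 p [ 545.61 -186.27  102.23] yaw 9.79 tilt [-0. -0.] F [ 0.06 -0.23 -1.37] w 10.06 q [-0.45  0.35  1.66 -0.    1.13  0.95]
tool mm [-0.01  0.03  0.23] twist frac -0.0003
```

```bash
python3 -m handwheel '{"translation":[[0,0,0.003],[0,0,0.003],[0,0,0.003],[0,0,0.002],[0,0,0.002],[0,0,0.002],[0,0,0],[0,0,0]],"twist":[0,0,0,0,0,0,0,0]}' 0 6
python3 - <<'E'
from h import *
plan(545.6,-186.3,102,9.8)
E
```

```text
clock: 14.05
eef_pos: [0.5457, -0.1862, 0.1009]
ee_rot: [3.13, 0.268, 0.0]
wrist_force: [-0.7, 0.6, 0.7]
width: 0.0102
t 14.05 p [ 545.66 -186.24  100.86] yaw 9.78 tilt [ 0.0001 -0.    ] F [-0.66  0.61  0.66] w 10.21 q [-0.45  0.35  1.66 -0.    1.12  0.95]
tool mm [-0.06  0.05 -1.14] twist frac -0.0003
```

```bash
python3 -m handwheel '{"translation":[[0,0,0.001],[0,0,0.001],[0,0,0.001],[0,0,0.001],[0,0,0.001],[0,0,0.001],[0,0,0],[0,0,0]],"twist":[0,0,0,0,0,0,0,0]}' 0 6
python3 - <<'E'
from h import *
for i in range(1): plan(545.6,-186.3,102,9.8)
E
```

```text
clock: 14.85
eef_pos: [0.5457, -0.1863, 0.1006]
ee_rot: [3.13, 0.268, 0.001]
wrist_force: [-0.7, 1.4, 6.1]
width: 0.0097
t 14.85 p [ 545.73 -186.26  100.56] yaw 9.78 tilt [ 0.0004 -0.0001] F [-0.73  1.37  6.13] w 9.75 q [-0.45  0.35  1.66  0.    1.12  0.95]
tool mm [-0.14  0.01 -1.44] twist frac -0.0004
```

```bash
python3 -m handwheel '{"translation":[[0,0,0],[0,0,0],[0,0,0],[0,0,0],[0,0,0],[0,0,0],[0,0,0],[0,0,0]],"twist":[0,0,0,0,0,0,0,0]}' 0.35 6
python3 - <<'E'
from h import *
plan()
a=snap("wrist"); np.savez("wrel.npz",**a)
P=world(a); r=P[225:300,305:345]; z=r[...,2]; m=(z>.12)&(z<.15); print(m.sum(),np.median(z[m]) if m.any() else 0); save("wrel.png",a["pixels"][130:330,220:440],3)
E
```

```text
clock: 15.65
eef_pos: [0.5456, -0.1863, 0.1002]
ee_rot: [3.13, 0.268, 0.0]
wrist_force: [0.3, 0.2, -0.0]
width: 0.033
t 15.65 p [ 545.64 -186.33  100.18] yaw 9.78 tilt [ 0.0001 -0.0002] F [ 0.3   0.25 -0.  ] w 32.95 q [-0.45  0.36  1.66 -0.    1.12  0.95]
941 0.13298775748786376
```

View pics/wrel.png

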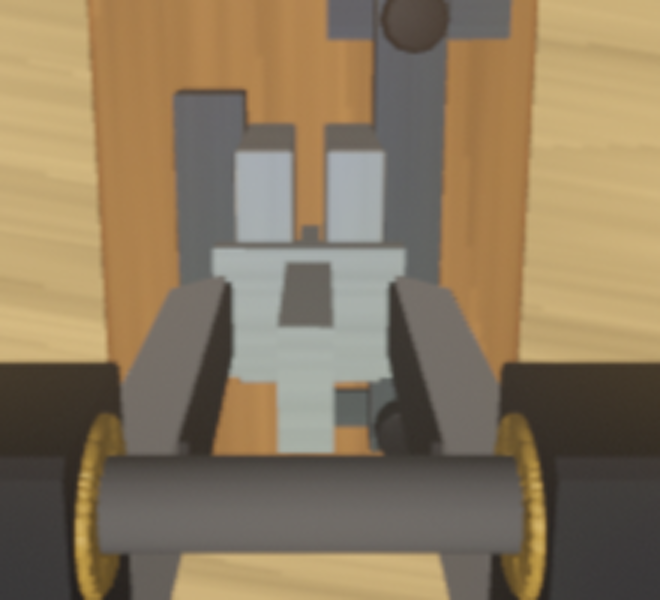

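```bash
python3 -m handwheel '{"translation":[[0,0,-0.02],[0,0,-0.1],[0,0,-0.2],[0,0,-0.25],[0,0,-0.25],[0,0,-0.2],[0,0,-0.08],[0,0,0]],"twist":[0,0,0,0,0,0,0,0]}' 
python3 -m handwheel '{"translation":[[-0.2,0,0],[-0.3,0,0],[-0.3,0,0],[-0.2,0,0],[0,0,0],[0,0,0],[0,0,0],[0,0,0]],"twist":[0,0,0,0,0,0,0,0]}'
python3 - <<'E'
from h import *
plan()
def rects(a,lo,hi,mn):
    P=world(a); m=((P[...,2]>lo)&(P[...,2]<hi)).astype(np.uint8); n,l,s,c=cv2.connectedComponentsWithStats(m)
    for i in range(1,n):
        if s[i,4]>mn:
            q=P[l==i]
            if np.linalg.norm(q.mean(0)[:2]-[.55,-.18])<.1 or np.linalg.norm(q.mean(0)[:2]-[.53,.18])<.1:
                r=cv2.minAreaRect((q[:,:2]*1000).astype(np.float32)); print(" ",s[i].tolist(),np.round(r[0],1),np.round(r[1],1),round(r[2],1),np.median(q[:,2]).round(4))
w=snap("wrist"); print("wrist tab"); rects(w,.12,.15,60); print("flange"); rects(w,.085,.1,60)
t=snap("top"); print("top tab"); rects(t,.115,.15,8); print("rack tabs"); rects(t,.08,.1,15)
b=snap("side"); img=np.vstack([cv2.resize(x,(640,300),interpolation=cv2.INTER_CUBIC) for x in (w["pixels"][60:260,160:480+106][:, :426],b["pixels"][130:285,230:230+330])]); save("fin.png",img)
E
```

```text
clock: 16.5
eef_pos: [0.5463, -0.1866, 0.2118]
ee_rot: [3.128, 0.268, 0.004]
wrist_force: [-0.5, -0.0, -1.1]
width: 0.0326
clock: 17.3
eef_pos: [0.448, -0.2032, 0.2098]
ee_rot: [-3.13, -0.269, -0.0]
wrist_force: [0.9, -0.3, 0.1]
width: 0.0329
t 17.30 p [ 448.   -203.2   209.82] yaw 9.82 tilt [-0.      0.0002] F [ 0.93 -0.26  0.07] w 32.94 q [-0.57  0.15  1.66  0.    1.33  0.83]
wrist tab
  [316, 75, 12, 33, 395] [ 541.8 -184.8] [24.1  9.6] 8.9 0.1333
flange
  [300, 80, 45, 33, 1110] [ 541.8 -185.2] [29.1 42. ] 9.7 0.0933
top tab
  [376, 207, 5, 9, 34] [ 545.7 -182.4] [24.2 10.4] 7.6 0.1334
rack tabs
  [369, 207, 15, 11, 90] [ 545.4 -183.5] [29.4 42.9] 7.4 0.0937
  [255, 210, 8, 9, 48] [529.2 180.3] [22.9 17.8] 15.8 0.0916
  [259, 228, 7, 9, 39] [475.2 167.9] [23.4 14.4] 14.8 0.0914
```

View pics/fin.png

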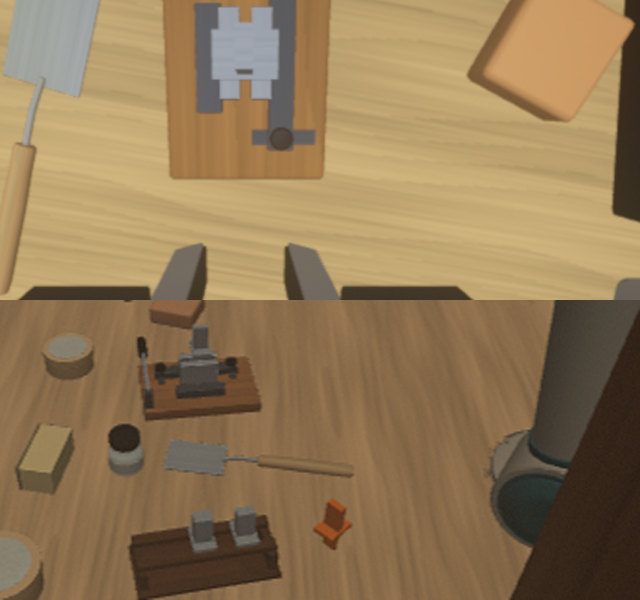

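The final picture shows the leaf standing upright in the gap, clear of the fingers, with the other two hanging on the rack and the other goods where they were. I'm handing in.

```bash
python3 -c "
from h import *
workorder.job_done()"
```

```text
the job is handed in; nothing more can be done
```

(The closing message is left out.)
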